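# Mark the third bay of the kit sorter and push a test kit home in it

### The arm

A 6-joint arm with a two-finger parallel gripper is mounted at the origin on the work surface; the furniture and walls round the work are solid. World frame = base frame: x ahead of the robot, y to its left, z up, the work surface at z = 0. Lengths are in mm, angles in rad, forces in N, time in s.
With the tool pointing down it reaches from about 325 to 850 mm from the base axis. Payload 4.4 kg.
Tool frame: the origin (TCP) lies midway between the tips of the shut fingers; the grasp point (between the pads) lies 19 mm behind it; y points along the fingers, z is the direction in which the jaws open and shut, and the axes are right-handed (so a half turn about y gives the same grasp; the last joint's range is limited). The gripper opens to 94 mm and grips with 3 to 60 N. Pads are 16 mm wide; open, the fingers measure 119 mm over their backs; the gripper's body (75 mm by 177 mm) begins 78 mm behind the grasp point.
Start: joints at [1.165, 0.207, 1.542, -0, 1.393, -0.15], TCP at [144.939, 556.435, 205.447] pointing down, gripper open.
Joint ranges: [-2.73, 2.73], [-0.86, 2.22], [0.23, 2.46], [-1.11, 4.25], [0.08, 2.63], [-2.82, 2.82]. Speed limits (rad/s): [2.79, 2.79, 3.14, 3.14, 3.14, 3.14].

### API

Orientations are given as a unit quaternion [x, y, z, w].
In Python, from station import r gives the robot as it stands.
- The arm moves only by the shell command python3 -m creep 'ROWS'. ROWS is JSON, a list of rows, each an object of numbers: "grip": the finger opening in m, from 0 to 0.094; "dx", "dy", "dz": the shift along the tool's x, y, z in m; "rx", "ry", "rz": the turn, a rotation vector about the tool's x, y, z in rad. In form: [{"grip": .., "dx": .., "dy": .., "dz": .., "rx": .., "ry": .., "rz": ..}, ...]. A call has 1 to 8 rows; each row shifts and turns the commanded pose from where the row before left it, along the tool's axes as they then stand; what a row does not reach is not made up. A row lasts 1/10 s, in which the tool goes at most 50 mm and 8.59 degrees, less where a joint would pass 70% of its speed; a pose out of reach is approached as far as the arm can. A call is refused whole if a number of a shift passes 0.05 or a number of a turn 0.15, either way. A call with a gripper value outside its range is refused whole. The fingers move at their own pace and stop on an object; the grip force is fixed at half the most. Time passes only in rows, so rows that do not move let the fingers close. It gives the time, the measured TCP pose, the force and the opening at its end, in the units of the state.
- r.observe(): the state, without advancing time (a new reading comes with each control period).
- r.read_camera(name): name is "scene" or "top" or "wrist"; returns a dict with "img" (384x512x3 uint8, red, green, blue), "depth" (384x512 float32, mm along the optical axis (not along the pixel's ray), 0 where there is no reading), "fx", "fy", "cx", "cy" (pixels), "R" (3x3) and "t" (3): a world point X has camera coordinates R X + t; the wrist camera has in their place "T_tool_cam" (4x4, takes a point from camera to tool coordinates, whose origin is the TCP and whose axes are the tool frame's). Camera axes: x right, y down, z forward; pixel columns grow to the right and rows downward; lengths in mm; the calibration is good to about 2 mm. A picture is of the moment at which its call begins: read the wrist's pose just before it.
- r.job_done(): hands the job in, once; it reports no verdict.
Trained networks look in a picture, given as the dict that the camera call returned (one of the last four; its "shot" number tells which), for a name from the list of things; names that differ only in an ending like _2 or _b are one class to them, and where a whole thing is asked for, a point or a joint stands for the part that bears it (a point fixed in the world has none). Each returns a list of dicts, best first, with "confidence" (0 to 1); they miss things now and then, are a little off and sometimes report something else, mostly with a low value. They report only what shows in the picture. A call takes as long as a camera call. They do not tell look-alikes from the thing itself.
- r.spot_in(picture, name): "extent" ([centre column, centre row, width, height] in pixels, round what is visible of it).
The state is a dict: "clock": time; "qpos": joint angles; "dq": joint speeds; "tau": joint torques, N m; "tool_pos": TCP position; "tool_rot": TCP orientation; "ft_force": force on the tool from outside, world axes, zero at the start; "torque": the same for the moment, N m; "grip_width": finger opening in mm.
Only numpy, scipy, OpenCV 4.12 (cv2) and the standard library are available. Lean on these libraries where they do the work, as an engineer would, in place of code of your own. Each camera call takes 0.05 s, during which the arm holds its last target.

### The job

Book a new test kit into the sorter, pushing with the fingers only: first run the orange bay marker along the steel rail with a fingertip, counting the gaps between the dividers from the left end, until it stands wholly within the third gap. Then push the green-and-white carton, which lies on the table in front of the sorter, flat along the table into that same third gap, all the way home against the back stop. Do not lift the carton, and leave the blue kits in the sorter and the two specimen cups where they are.

Things in the scene. Friction and masses are not known exactly. Their poses are not given: they have to be found in the camera images.
- sorter: white kit sorter, fixed, 94 x 464 mm. Seven dividers 5 mm thick, 42 mm high, make six gaps 70 mm wide, with no floor. Gaps 1 to 6, from the left, are centred at y = +187.5, +112.5, +37.5 (third), -37.5, -112.5, -187.5 mm. Divider noses: x = -47 mm; near face of the 50 mm high back stop: x = +41 mm. Origin: centre, on the table; x from the mouths to the back, y to the left end (robot's view), z up.
- rail_mid (a point): middle of the steel rail's axis, 54 mm above the table. The rail, 10 mm thick, runs along the sorter's y over the dividers (at sorter x = -18 mm) between the two end cheeks, which rise to 65 mm there, at sorter y = +-225 mm.
- rider (a joint): travel (m) of the orange bay marker along the rail, growing from the left end towards the right; it stays where it is left (about 1.2 N to slide, 0 to 0.41). 0: at the left end, sorter y = +205 mm. It stands in the middle of the third gap at 0.1675; it starts within the first gap.
- rider_tab (a point): centre of the upright thumb tab of the orange bay marker, 76 mm above the table. The tab is 12 mm wide along the rail, 24 mm across it and reaches from 65 to 89 mm above the table; below it a collar of 22 mm diameter, 24 mm long, rides on the rail and carries a small pointer towards the robot (its tip 36 mm before the rail's axis, 48 mm above the table).
- kit_green: green-and-white test-kit carton, 62 x 112 x 21 mm high; origin at the centre of its underside, its own y along the 112 mm length, z up. Loose, 40 to 90 g, flat on the table before the sorter, its length roughly along the sorter's x, up to 45 mm to either side of the third gap's middle and turned up to 0.3 rad. Fully home, its origin is at sorter x = -15 mm and it sticks out 24 mm before the noses.
- kit_blue_a: blue-and-white test-kit carton, 62 x 112 x 21 mm high; origin at the centre of its underside, its own y along the 112 mm length, z up; lies in the second or fifth gap, to be left alone
- kit_blue_b: a second one like it: blue-and-white carton, 62 x 112 x 21 mm high; origin at the centre of its underside, its own y along the 112 mm length, z up; lies in the other of these two gaps, to be left alone
- cup_red: specimen cup with a red lid, 66 mm diameter, 75 mm high, upright, to be left alone; origin at the centre of its underside
- cup_white: specimen cup with a white lid, 66 mm diameter, 75 mm high, upright, to be left alone; origin at the centre of its underside
Not all that is in view belongs to the job. What is shaped like the kit_green but black is not meant.

How it is judged:
By the outcome, as a careful person would: the job done as asked, in the order asked, and still so for the second after the job is handed in, with the robot touching nothing.
It also fails if it takes over 72 s, if anything falls off the work surface, if the arm or the gripper's body presses on something with over 40 N, if the wrist force passes 120 N, or if a joint passes its speed limit or range.

## Working session

There is one attempt and no reset: what is moved stays moved. The work goes in short steps, Python scripts to look and compute and a shell command to move; the robot and the scene stay as the last step left them, time stands still between calls to the robot, and variables do not carry over. Pictures are saved under pics/ and viewed, and the job is handed in when it is done.

```bash
ls; mkdir -p pics
python3 - <<'E'
from station import r
import cv2
print(r.observe())
for n in ("scene","top","wrist"):
    p=r.read_camera(n); cv2.imwrite(f"pics/{n}0.png",cv2.cvtColor(p["img"],cv2.COLOR_RGB2BGR))
    print(n,p["fx"],p["fy"],p["cx"],p["cy"],p.get("R"),p.get("t"),p.get("T_tool_cam"))
    for k in ("kit_green","rider_tab","sorter","cup_red","cup_white","kit_blue_a"):
        print(k,[(d["confidence"],d["extent"]) for d in r.spot_in(p,k)])
E
```

```text
pics
{'clock': 0.0, 'qpos': array([ 1.16551276e+00,  2.07449027e-01,  1.54292107e+00, -1.50959025e-05,
        1.39346838e+00, -1.50518322e-01]), 'dq': array([ 0.00091853, -0.00017864,  0.001346  , -0.00051739, -0.00041417,
       -0.00172018]), 'tau': array([ 2.01649316e-03, -3.70865357e+01, -2.81424129e+01,  6.98645529e-02,
        3.59253120e-02, -1.56338469e-04]), 'tool_pos': array([144.62213083, 555.70065776, 204.28991293]), 'tool_rot': array([ 0.70214233, -0.0900415 ,  0.08961594, -0.70061234]), 'ft_force': array([ 0.14780592, -0.60511622, -0.97510292]), 'torque': array([ 0.01602714,  0.05421128, -0.01907892]), 'grip_width': 94.03623469571004}
scene 497.749710112001 497.749710112001 263.7336520265259 191.0087258858889 [[ 6.23010640e-01 -7.82213116e-01  6.18891783e-04]
 [-5.98580538e-01 -4.77261518e-01 -6.43368310e-01]
 [ 5.03546504e-01  4.00454846e-01 -7.65556552e-01]] [-287.48618539  415.10800213  971.63908286] None
kit_green [(0.82, [251.7, 230.4, 44.4, 46.8]), (0.82, [153.1, 161.1, 46.5, 21.5]), (0.81, [205.9, 136.7, 42.1, 24.3])]
rider_tab [(0.71, [236.2, 161.6, 12.1, 17.0]
[... 618 characters left out ...]
rider_tab [(0.42, [213.4, 177.4, 11.5, 15.7])]
sorter [(0.96, [289.1, 166.8, 193.1, 47.4])]
cup_red [(0.82, [183.4, 253.1, 28.7, 33.3])]
cup_white [(0.92, [392.9, 235.8, 37.0, 29.9])]
kit_blue_a [(0.75, [243.4, 180.2, 29.5, 50.7]), (0.63, [332.5, 175.1, 25.7, 42.9])]
wrist 318.03974330298405 318.03974330298405 255.116506064379 192.31967809259103 None None [[-9.29918959e-04  9.71525961e-01  2.36931302e-01 -6.80538562e+01]
 [ 7.02737536e-04 -2.36930711e-01  9.71526296e-01 -1.79269713e+02]
 [ 9.99999321e-01  1.06994124e-03 -4.62401400e-04  5.32291977e-01]
 [ 0.00000000e+00  0.00000000e+00  0.00000000e+00  1.00000000e+00]]
kit_green []
rider_tab []
sorter []
cup_red []
cup_white []
kit_blue_a []
```

Run:
```python
import cv2
a=cv2.imread("pics/top0.png"); cv2.imwrite("pics/topcrop.png",cv2.resize(a[120:300,80:440],None,fx=2.2,fy=2.2,interpolation=cv2.INTER_CUBIC))
```

```text
(no output)
```

View pics/top0.png

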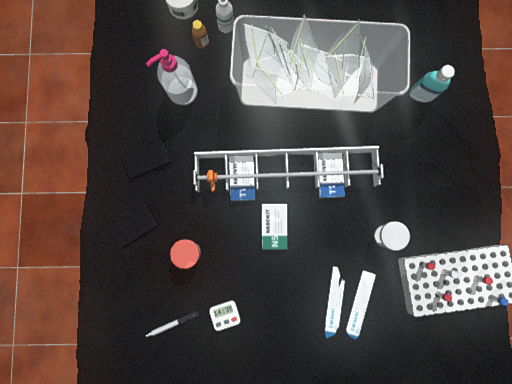

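View pics/scene0.png

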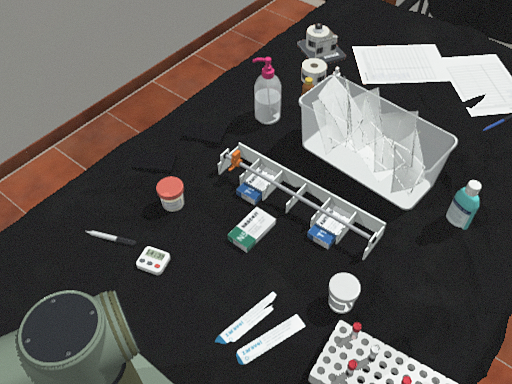

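View pics/topcrop.png

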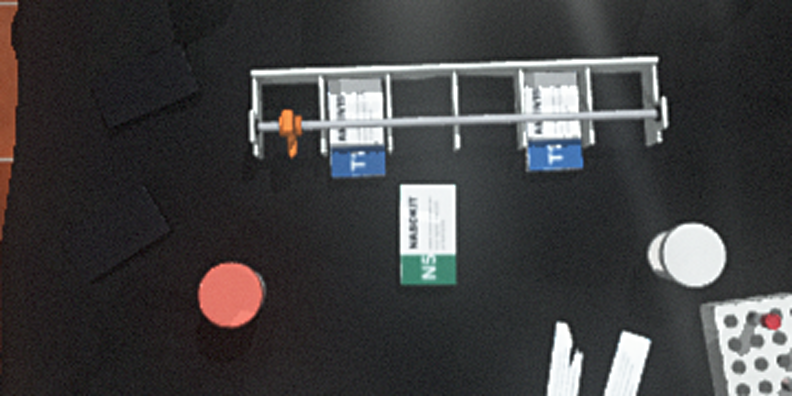

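The orange marker is at (213,177), in the leftmost gap. Things that could be taken for the green carton:
- the green-and-white carton at (274,226)
- black box at (132,226)
- black box at (147,160)
- blue kits at (243,180) and (332,175)

By the description I choose (274,226). The crop shows "NASOKIT", white with a green end. Next I measure.

```bash
cat > h.py <<'E'
import numpy as np, cv2
def cloud(p):
    d=p["depth"];v,u=np.mgrid[:d.shape[0],:d.shape[1]]
    c=np.stack([(u-p["cx"])/p["fx"]*d,(v-p["cy"])/p["fy"]*d,d],-1)
    X=(c-p["t"])@np.asarray(p["R"]); X[d<=0]=np.nan
    return X
def ray(p,u,v,z):
    R=np.asarray(p["R"]);c=-R.T@p["t"];w=R.T@np.array([(u-p["cx"])/p["fx"],(v-p["cy"])/p["fy"],1])
    return c+w*(z-c[2])/w[2]
E
python3 - <<'E'
from station import r
from h import *
for n in("top","scene"):
    p=r.read_camera(n);X=cloud(p);im=p["img"].astype(int);np.savez(f"{n}.npz",X=X,im=im)
    hsv=cv2.cvtColor(p["img"],cv2.COLOR_RGB2HSV)
    print(n,"table z",np.nanmedian(X[280:330,220:300,2]) if n=="top" else '')
    org=(hsv[...,0]>4)&(hsv[...,0]<18)&(hsv[...,1]>150)&(X[...,2]>40)&(X[...,2]<100)&(X[...,0]>300)&(X[...,1]>-200)&(X[...,1]<400)
    print("orange",org.sum(),np.nanmedian(X[org],0),np.nanmin(X[org],0),np.nanmax(X[org],0))
    hi=org&(X[...,2]>80);print(" hi",hi.sum(),X[hi].mean(0) if hi.any() else '')
    # sorter box
    if n=="top":
        m=np.zeros(hsv.shape[:2],bool);m[140:200,185:390]=1
        z=X[...,2]; 
        # backstop: upper white
        b=m&(z>44)&(z<54)&(hsv[...,2]>120)&(hsv[...,1]<60)
        P=X[b];print("z hist",np.histogram(z[m&(z>10)],bins=range(10,100,5)))
        back=P[P[:,0]>np.nanmedian(P[:,0])]
        vx,vy,x0,y0=cv2.fitLine(P[:,:2].astype(np.float32),cv2.DIST_HUBER,0,.01,.01).ravel();print("45-54 line",np.arctan2(vy,vx),x0,y0,len(P))
        print(P.min(0),P.max(0))
    w=np.zeros(hsv.shape[:2],bool)
    cu,cv=(274,226) if n=="top" else (252,230)
    w[cv-32:cv+33,cu-32:cu+33]=1
    k=w&(X[...,2]>14)&(X[...,2]<28)&(hsv[...,2]>60)
    k&=(hsv[...,0]<95)|(hsv[...,1]<80)
    cnt,lab,st,ce=cv2.connectedComponentsWithStats(k.astype(np.uint8));i=1+st[1:,4].argmax()
    Q=X[lab==i];rc=cv2.minAreaRect(Q[:,:2].astype(np.float32));print("kit",rc,Q[:,2].mean())
    print(np.mean(Q,0))
E
```

```text
top table z 1.8875823111644872
orange 133 [598.54356768 204.66072701  65.7850438 ] [572.74736597 195.3405474   46.55349454] [971.84250467 254.06430862  93.09573176]
 hi 59 [603.38808087 206.2063475   87.89018682]
z hist (array([ 836,  779, 1530,  148,  146,  183,  432,  310,  321,  534,  229,
         36,    4,    3,   11,   36,   13]), array([10, 15, 20, 25, 30, 35, 40, 45, 50, 55, 60, 65, 70, 75, 80, 85, 90,
       95]))
45-54 line -1.5485693 669.47034 25.594 584
[ 578.84260252 -201.68900013   44.0088773 ] [677.95846909 250.80232995  53.86675959]
kit ((485.1820373535156, 56.3375244140625), (59.93844223022461, 108.79378509521484), 89.17317199707031) 20.95279744859904
[484.90310654  56.53922     20.95279745]
scene table z 
orange 169 [596.53930233 203.01193766  62.98046007] [569.81391133 192.73660788  42.11603308] [991.5263617  256.6431463   90.25057773]
 hi 39 [600.02294332 203.88244101  86.28471545]
kit ((480.43438720703125, 54.883419036865234), (65.44144439697266, 113.80805969238281), 89.17845916748047) 19.297242044316196
[478.79287267  53.93532836  19.29724204]
```

Run:
```python
import numpy as np
d=np.load("top.npz");X=d["X"]
for r_ in (150,153,156,160,165,170,176,182,187,192):
    print(r_,[(c,int(X[r_,c,0]),int(X[r_,c,1]),int(X[r_,c,2])) for c in range(192,388,6) if X[r_,c,2]>12])
```

```text
150 [(240, 670, 138, 50), (246, 670, 123, 49), (252, 670, 108, 50), (258, 670, 93, 48), (264, 669, 79, 51), (270, 670, 64, 49), (276, 669, 49, 50), (282, 669, 35, 51), (288, 669, 20, 48), (294, 670, 5, 46), (300, 669, -9, 47), (306, 669, -24, 47), (312, 669, -38, 47), (318, 670, -54, 42), (324, 669, -68, 45), (330, 670, -84, 42), (336, 670, -99, 38), (342, 670, -114, 37), (348, 671, -131, 32), (354, 671, -146, 32), (360, 671, -161, 31), (366, 671, -177, 29), (372, 673, -194, 23)]
153 [(198, 664, 240, 51), (204, 664, 226, 48), (210, 664, 211, 50), (216, 664, 197, 48), (222, 663, 182, 50), (228, 664, 167, 46), (234, 665, 153, 39), (240, 665, 138, 39), (246, 665, 123, 38), (252, 666, 108, 34), (258, 666, 93, 35), (264, 666, 78, 32), (270, 666, 63, 30), (276, 667, 48, 26), (282, 667, 33, 25), (288, 667, 18, 24), (294, 668, 2, 21), (300, 668, -12, 19), (306, 668, -28, 17), (312, 669, -44, 13), (318, 667, -57, 21), (324, 666, -72, 23), (330, 667, -88, 21), (336, 666, -103, 21)]
156 [(198, 663, 245, 22), (204, 663, 230, 19), (210, 663, 215, 18), (216, 664, 200, 15), (222, 664, 185, 14), (23
[... 1700 characters left out ...]
00, 41)]
182 [(198, 597, 245, 19), (228, 596, 170, 18), (234, 595, 154, 23), (240, 596, 139, 19), (246, 595, 124, 20), (252, 595, 109, 19), (282, 595, 33, 12), (288, 591, 21, 42), (318, 590, -52, 39), (324, 592, -70, 22), (330, 593, -85, 21), (336, 592, -100, 22), (342, 593, -116, 17), (348, 589, -125, 42), (378, 588, -199, 42)]
187 [(198, 584, 245, 19), (228, 583, 170, 20), (234, 583, 155, 17), (246, 583, 125, 17), (252, 582, 109, 21), (324, 580, -70, 20), (330, 580, -85, 19), (336, 580, -100, 21), (342, 579, -114, 24)]
192 [(234, 570, 155, 20), (240, 570, 140, 21), (246, 570, 125, 22), (252, 570, 110, 21), (324, 567, -69, 22), (330, 567, -84, 22), (336, 567, -99, 23), (342, 567, -114, 21)]
```

Run:
```python
import numpy as np
from scipy.optimize import least_squares
for n in("top","scene"):
    d=np.load(n+".npz");X=d["X"].reshape(-1,3);im=d["im"].reshape(-1,3)
    sat=(im.max(1)-im.min(1));ok=(sat<40)&(im.max(1)>90)&(X[:,0]>540)&(X[:,0]<700)&(X[:,1]>-230)&(X[:,1]<270)
    P=X[ok]; th=.022
    o=np.array([622.,26.])
    for it in range(6):
        c,s=np.cos(th),np.sin(th);L=(P[:,:2]-o)@np.array([[c,-s],[s,c]]);z=P[:,2]
        # back top
        b=(z>46)&(z<54)&(abs(L[:,0]-44)<8)&(abs(L[:,1])<225)
        rl=(z>53)&(z<63)&(abs(L[:,0]+18)<8)&(abs(L[:,1])<215)
        dv=(z>37)&(z<46)&(L[:,0]>-44)&(L[:,0]<36)&(abs(L[:,0]+18)>9)
        k=np.round(L[:,1]/75);dv&=(abs(L[:,1]-75*k)<9)&(abs(k)<4)
        pb=np.polyfit(L[b,1],L[b,0],1);pr=np.polyfit(L[rl,1],L[rl,0],1)
        ey=np.median((L[:,1]-75*k)[dv])
        dx=((pb[1]-44)+(pr[1]+18))/2
        th-= (pb[0]+pr[0])/2
        o=o+np.array([[c,-s],[s,c]])@[dx,ey]
    print(n,o,th,"back",pb,"rail",pr,b.sum(),rl.sum(),dv.sum())
    for kk in range(-3,4):
        m=dv&(k==kk);print(kk,m.sum(),np.round(np.median(L[m,1]),1) if m.any() else '',end='; ')
    nose=(z>30)&(z<46)&(L[:,0]<-30);print("\nnose",np.sort(L[nose&(abs(L[:,1]-75*k)<4)][:,0])[:12].round(1), "third ctr world",o+np.array([[np.cos(th),-np.sin(th)],[np.sin(th),np.cos(th)]])@[-15,37.5])
```

```text
top [626.25775624  23.96255983] 0.021532497978894068 back [-2.43939816e-04  4.39804805e+01] rail [ 2.43939816e-04 -1.79804805e+01] 474 682 362
-3 50 -224.0; -2 60 -149.8; -1 57 -74.9; 0 52 0.3; 1 49 74.6; 2 55 149.4; 3 39 223.4; 
nose [-46.5 -46.4 -46.3 -46.1 -46.1 -46.  -46.  -45.9 -45.8 -45.2 -45.1 -45. ] third ctr world [610.45382719  61.13090424]
scene [622.10145506  21.6349019 ] 0.02137910486049238 back [5.01639709e-04 4.41118255e+01] rail [-5.01639709e-04 -1.81118255e+01] 346 503 233
-3 34 -224.8; -2 42 -149.9; -1 32 -74.6; 0 33 0.3; 1 29 74.9; 2 29 149.4; 3 34 224.9; 
nose [-47.8 -47.6 -46.8 -46.6 -46.6 -46.5 -46.3 -46.1 -45.9 -45.8 -45.8 -45.6] third ctr world [606.30322757  58.8056701 ]
```

```bash
cat >> h.py <<'E'
from scipy.spatial.transform import Rotation as Ro
O=np.array([624.2,22.8]);TH=.0215
C,S=np.cos(TH),np.sin(TH)
def s2w(x,y,z): return np.array([O[0]+C*x-S*y,O[1]+S*x+C*y,z])
def w2s(p): d=np.asarray(p[:2])-O; return np.array([C*d[0]+S*d[1],-S*d[0]+C*d[1],p[2]])
def Rdes(sign=1):
    y=np.array([0,0,-1.]);z=sign*np.array([-S,C,0]);x=np.cross(y,z)
    return np.stack([x,y,z],1)
def plan(o,targets,sign=1):
    R0=Ro.from_quat(o["tool_rot"]);Rd=Ro.from_matrix(Rdes(sign))
    print("axes x,y,z",R0.as_matrix().T.round(3).tolist())
    print("rotvec tool",(R0.inv()*Rd).as_rotvec().round(4), "pos sorter",w2s(o["tool_pos"]).round(1),"force",o["ft_force"].round(1),"grip",round(o["grip_width"],1),"t",o["clock"])
    p=o["tool_pos"]
    for t in targets:
        w=s2w(*t);print(t,"world",w.round(1),"delta in desired tool axes",(Rdes(sign).T@(w-p)).round(1)," in current",(R0.as_matrix().T@(w-p)).round(1));p=w
E
python3 - <<'E'
from station import r
from h import *
o=r.observe()
for s in(1,-1): plan(o,[(-19,212,130),(-19,212,72)],s)
E
```

```text
axes x,y,z [[0.968, -0.252, -0.0], [-0.0, 0.0, -1.0], [0.252, 0.968, 0.0]]
rotvec tool [-0.     -0.2763 -0.    ] pos sorter [-467.7  543.8  205.5] force [-0.   0.   0.7] grip 93.8 t 1.15
(-19, 212, 130) world [600.6 234.3 130. ] delta in desired tool axes [ 448.7   75.5 -331.8]  in current [ 522.2   75.5 -196.9]
(-19, 212, 72) world [600.6 234.3  72. ] delta in desired tool axes [ 0. 58.  0.]  in current [ 0. 58. -0.]
axes x,y,z [[0.968, -0.252, -0.0], [-0.0, 0.0, -1.0], [0.252, 0.968, 0.0]]
rotvec tool [ 0.      2.8653 -0.    ] pos sorter [-467.7  543.8  205.5] force [-0.   0.   0.7] grip 93.8 t 1.15
(-19, 212, 130) world [600.6 234.3 130. ] delta in desired tool axes [-448.7   75.5  331.8]  in current [ 522.2   75.5 -196.9]
(-19, 212, 72) world [600.6 234.3  72. ] delta in desired tool axes [ 0. 58.  0.]  in current [ 0. 58. -0.]
```

```bash
python3 -m creep '[{"grip":0,"ry":-0.138},{"grip":0,"ry":-0.138},{"grip":0,"dx":0.032,"dz":-0.023},{"grip":0,"dx":0.032,"dz":-0.023},{"grip":0,"dx":0.032,"dz":-0.023},{"grip":0,"dx":0.032,"dz":-0.023},{"grip":0,"dx":0.032,"dz":-0.023},{"grip":0,"dx":0.032,"dz":-0.023}]'
python3 - <<'E'
from station import r
from h import *
o=r.observe();plan(o,[(-19,212,130)])
E
```

```text
axes x,y,z [[0.968, -0.252, -0.0], [-0.0, 0.0, -1.0], [0.252, 0.968, 0.0]]
rotvec tool [-0.     -0.2763 -0.    ] pos sorter [-467.7  543.8  205.5] force [-0.   0.   0.7] grip 93.8 t 1.15
(-19, 212, 130) world [600.6 234.3 130. ] delta in desired tool axes [ 448.7   75.5 -331.8]  in current [ 522.2   75.5 -196.9]validation failed for argument at $[0]...
```

```bash
python3 -m creep '[{"grip":0.0,"dx":0.0,"dy":0.0,"dz":0.0,"rx":0.0,"ry":-0.138,"rz":0.0},{"grip":0.0,"dx":0.0,"dy":0.0,"dz":0.0,"rx":0.0,"ry":-0.138,"rz":0.0}]'; echo; python3 -m creep --help | head -20
```

```text
clock: 1.35
tool_pos: [144.9, 556.4, 205.5]
tool_rot: [-0.707, -0.009, 0.009, 0.707]
ft_force: [-0.1, 0.5, 0.2]
grip_width: 81.2
invalid input: not JSON, or not a number
```

```bash
python3 -m creep '[{"grip":0.0,"dx":0.032,"dy":0.0,"dz":-0.0237,"rx":0.0,"ry":0.0,"rz":0.0},{"grip":0.0,"dx":0.032,"dy":0.0,"dz":-0.0237,"rx":0.0,"ry":0.0,"rz":0.0},{"grip":0.0,"dx":0.032,"dy":0.0,"dz":-0.0237,"rx":0.0,"ry":0.0,"rz":0.0},{"grip":0.0,"dx":0.032,"dy":0.0,"dz":-0.0237,"rx":0.0,"ry":0.0,"rz":0.0},{"grip":0.0,"dx":0.032,"dy":0.0,"dz":-0.0237,"rx":0.0,"ry":0.0,"rz":0.0},{"grip":0.0,"dx":0.032,"dy":0.0,"dz":-0.0237,"rx":0.0,"ry":0.0,"rz":0.0},{"grip":0.0,"dx":0.032,"dy":0.0,"dz":-0.0237,"rx":0.0,"ry":0.0,"rz":0.0}]'
python3 - <<'E'
from station import r
from h import *
o=r.observe();plan(o,[(-19,212,130)])
E
```

```text
clock: 2.05
tool_pos: [373.6, 394.3, 205.6]
tool_rot: [-0.707, -0.008, 0.007, 0.707]
ft_force: [0.9, 0.2, -0.1]
grip_width: 25.3
axes x,y,z [[1.0, 0.021, 0.0], [0.0, 0.0, -1.0], [-0.021, 1.0, 0.0]]
rotvec tool [-0.0003 -0.0003  0.0004] pos sorter [-242.5  376.8  205.6] force [ 0.9  0.2 -0.1] grip 25.3 t 2.05
(-19, 212, 130) world [600.6 234.3 130. ] delta in desired tool axes [ 223.5   75.6 -164.8]  in current [ 223.6   75.7 -164.8]
```

```bash
python3 -m creep '[{"grip":0.0,"dx":0.032,"dy":0.008,"dz":-0.0235,"rx":0.0,"ry":0.0,"rz":0.0},{"grip":0.0,"dx":0.032,"dy":0.008,"dz":-0.0235,"rx":0.0,"ry":0.0,"rz":0.0},{"grip":0.0,"dx":0.032,"dy":0.008,"dz":-0.0235,"rx":0.0,"ry":0.0,"rz":0.0},{"grip":0.0,"dx":0.032,"dy":0.008,"dz":-0.0235,"rx":0.0,"ry":0.0,"rz":0.0},{"grip":0.0,"dx":0.032,"dy":0.008,"dz":-0.0235,"rx":0.0,"ry":0.0,"rz":0.0},{"grip":0.0,"dx":0.032,"dy":0.008,"dz":-0.0235,"rx":0.0,"ry":0.0,"rz":0.0},{"grip":0.0,"dx":0.031,"dy":0.008,"dz":-0.0235,"rx":0.0,"ry":0.0,"rz":0.0},{"grip":0.0,"dx":0.0,"dy":0.0,"dz":0.0,"rx":0.0,"ry":0.0,"rz":0.0}]'
cat >> h.py <<'E'
def wcloud(p,o):
    d=p["depth"];v,u=np.mgrid[:d.shape[0],:d.shape[1]]
    c=np.stack([(u-p["cx"])/p["fx"]*d,(v-p["cy"])/p["fy"]*d,d],-1)
    T=np.asarray(p["T_tool_cam"]);X=c@T[:3,:3].T+T[:3,3]
    X=X@Ro.from_quat(o["tool_rot"]).as_matrix().T+o["tool_pos"];X[d<=0]=np.nan
    return X
E
python3 - <<'E'
from station import r
from h import *
o=r.observe();plan(o,[(-19,212,130),(-19,212,72)])
p=r.read_camera("wrist");cv2.imwrite("pics/w1.png",cv2.cvtColor(p["img"],cv2.COLOR_RGB2BGR));X=wcloud(p,o)
hsv=cv2.cvtColor(p["img"],cv2.COLOR_RGB2HSV)
m=(hsv[...,0]>4)&(hsv[...,0]<18)&(hsv[...,1]>150)&(X[...,2]>40)&(X[...,2]<100)
Y=X[m];v,u=np.nonzero(m);print(m.sum(),u.mean(),v.mean())
h=Y[Y[:,2]>84];L=np.array([w2s(q) for q in h]);print(len(h),np.percentile(L,[2,50,98],0).round(1))
E
```

```text
clock: 2.85
tool_pos: [601.7, 231.8, 147.8]
tool_rot: [0.708, 0.006, -0.006, -0.706]
ft_force: [-0.4, -0.2, -0.5]
grip_width: 0.7
axes x,y,z [[1.0, 0.016, -0.0], [-0.0, -0.002, -1.0], [-0.016, 1.0, -0.002]]
rotvec tool [ 0.0017 -0.0053 -0.0004] pos sorter [-18.  209.4 147.8] force [-0.4 -0.2 -0.5] grip 0.7 t 2.85
(-19, 212, 130) world [600.6 234.3 130. ] delta in desired tool axes [-1.  17.8  2.6]  in current [-1.  17.8  2.6]
(-19, 212, 72) world [600.6 234.3  72. ] delta in desired tool axes [ 0. 58.  0.]  in current [ 0.  58.   0.1]
1117 225.38943598925692 194.35452103849596
440 [[-27.1 178.6  85.3]
 [-16.7 184.5  88.7]
 [ -4.7 189.9  90.2]]
```

View pics/w1.png

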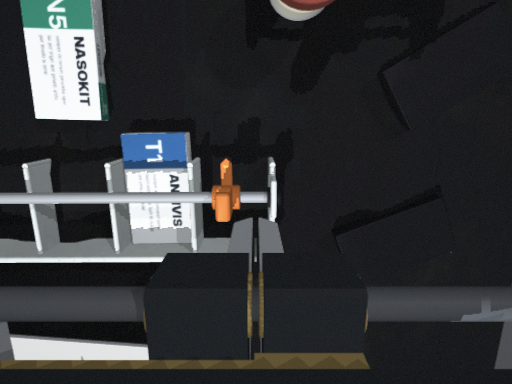

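Wrist view: the tab is at (225,198), sorter (-17, 184.5), height 89 as it must be. The left cheek is at (272,190), and the finger is between the two. Descending.

```bash
python3 -m creep '[{"grip":0.0,"dx":0.001,"dy":0.02,"dz":0.0025,"rx":0.0,"ry":-0.005,"rz":0.0},{"grip":0.0,"dx":0.0,"dy":0.02,"dz":0.0,"rx":0.0,"ry":0.0,"rz":0.0},{"grip":0.0,"dx":0.0,"dy":0.02,"dz":0.0,"rx":0.0,"ry":0.0,"rz":0.0},{"grip":0.0,"dx":0.0,"dy":0.014,"dz":0.0,"rx":0.0,"ry":0.0,"rz":0.0},{"grip":0.0,"dx":0.0,"dy":0.0,"dz":0.0,"rx":0.0,"ry":0.0,"rz":0.0}]'
python3 - <<'E'
from station import r
from h import *
o=r.observe();plan(o,[(-17,37.5+6+12.5,73)])
p=r.read_camera("wrist");cv2.imwrite("pics/w2.png",cv2.cvtColor(p["img"],cv2.COLOR_RGB2BGR))
E
```

```text
clock: 3.4
tool_pos: [597.1, 238.4, 73.1]
tool_rot: [0.707, 0.008, -0.011, -0.707]
ft_force: [-0.5, 0.3, -0.3]
grip_width: 0.5
axes x,y,z [[1.0, 0.027, -0.005], [-0.005, -0.001, -1.0], [-0.027, 1.0, -0.001]]
rotvec tool [ 0.0009  0.0058 -0.0051] pos sorter [-22.5 216.2  73.1] force [-0.5  0.3 -0.3] grip 0.5 t 3.4
(-17, 56.0, 73) world [606.   78.4  73. ] delta in desired tool axes [ 5.500e+00  1.000e-01 -1.602e+02]  in current [   4.5    0.2 -160.2]
```

View pics/w2.png

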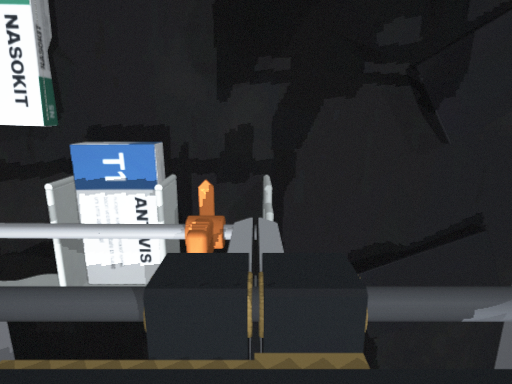

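```bash
python3 -m creep '[{"grip":0.0,"dx":0.002,"dy":0.0,"dz":-0.008,"rx":0.0,"ry":0.0,"rz":0.004},{"grip":0.0,"dx":0.002,"dy":0.0,"dz":-0.008,"rx":0.0,"ry":-0.003,"rz":0.0},{"grip":0.0,"dx":0.0,"dy":0.0,"dz":-0.01,"rx":0.0,"ry":0.0,"rz":0.0},{"grip":0.0,"dx":0.0,"dy":0.0,"dz":-0.01,"rx":0.0,"ry":0.0,"rz":0.0},{"grip":0.0,"dx":0.0,"dy":0.0,"dz":-0.01,"rx":0.0,"ry":0.0,"rz":0.0},{"grip":0.0,"dx":0.0,"dy":0.0,"dz":-0.01,"rx":0.0,"ry":0.0,"rz":0.0},{"grip":0.0,"dx":0.0,"dy":0.0,"dz":0.0,"rx":0.0,"ry":0.0,"rz":0.0}]'
python3 - <<'E'
from station import r
from h import *
o=r.observe()
p=r.read_camera("wrist");cv2.imwrite("pics/w3.png",cv2.cvtColor(p["img"],cv2.COLOR_RGB2BGR));
o=r.observe();plan(o,[(-17,37.5+6+12.5,73)]);X=wcloud(p,o)
hsv=cv2.cvtColor(p["img"],cv2.COLOR_RGB2HSV)
m=(hsv[...,0]>4)&(hsv[...,0]<18)&(hsv[...,1]>150)&(X[...,2]>40)&(X[...,2]<100)
L=np.array([w2s(q) for q in X[m]]);print(np.percentile(L,[2,50,98],0).round(1))
E
```

```text
clock: 4.15
tool_pos: [605.4, 180.2, 75.4]
tool_rot: [0.707, 0.008, -0.011, -0.707]
ft_force: [-0.4, 0.4, -0.6]
grip_width: 0.8
axes x,y,z [[1.0, 0.028, -0.005], [-0.005, -0.001, -1.0], [-0.028, 1.0, -0.001]]
rotvec tool [ 0.0007  0.0063 -0.0048] pos sorter [-15.6 158.5  75.2] force [-0.3 -0.   0.1] grip 0.4 t 4.2
(-17, 56.0, 73) world [606.   78.4  73. ] delta in desired tool axes [  -1.4    2.2 -102.5]  in current [  -2.     2.3 -102.5]
[[-45.9 129.1  48.5]
 [-25.5 139.9  67.1]
 [ -9.2 149.9  89.7]]
```

View pics/w3.png

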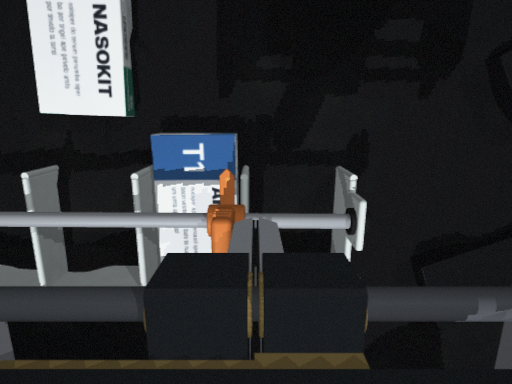

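The marker is following the finger: collar at (226,218), offset about 19 mm. 102 mm to go.

```bash
python3 -m creep '[{"grip":0.0,"dx":-0.001,"dy":0.001,"dz":-0.012,"rx":0.0,"ry":0.0,"rz":0.004},{"grip":0.0,"dx":0.0,"dy":0.001,"dz":-0.013,"rx":0.0,"ry":0.0,"rz":0.0},{"grip":0.0,"dx":0.0,"dy":0.0,"dz":-0.013,"rx":0.0,"ry":0.0,"rz":0.0},{"grip":0.0,"dx":0.0,"dy":0.0,"dz":-0.013,"rx":0.0,"ry":0.0,"rz":0.0},{"grip":0.0,"dx":0.0,"dy":0.0,"dz":-0.013,"rx":0.0,"ry":0.0,"rz":0.0},{"grip":0.0,"dx":0.0,"dy":0.0,"dz":-0.013,"rx":0.0,"ry":0.0,"rz":0.0},{"grip":0.0,"dx":0.0,"dy":0.0,"dz":-0.01,"rx":0.0,"ry":0.0,"rz":0.0},{"grip":0.0,"dx":0.0,"dy":0.0,"dz":0.0,"rx":0.0,"ry":0.0,"rz":0.0}]'
python3 - <<'E'
from station import r
from h import *
p=r.read_camera("wrist");cv2.imwrite("pics/w4.png",cv2.cvtColor(p["img"],cv2.COLOR_RGB2BGR));
o=r.observe();plan(o,[(-17,37.5+6+12.5,73)]);X=wcloud(p,o)
hsv=cv2.cvtColor(p["img"],cv2.COLOR_RGB2HSV)
m=(hsv[...,0]>4)&(hsv[...,0]<18)&(hsv[...,1]>150)&(X[...,2]>40)&(X[...,2]<100)
L=np.array([w2s(q) for q in X[m]]);print(np.percentile(L,[2,50,98],0).round(1))
E
```

```text
clock: 5.0
tool_pos: [607.0, 93.3, 73.3]
tool_rot: [0.707, 0.007, -0.013, -0.707]
ft_force: [-0.2, 0.1, 0.5]
grip_width: 0.5
axes x,y,z [[1.0, 0.028, -0.008], [-0.008, -0.001, -1.0], [-0.028, 1.0, -0.001]]
rotvec tool [ 0.0006  0.0064 -0.0076] pos sorter [-15.5  71.6  73.4] force [-0.  -0.1 -0.1] grip 0.7 t 5.05
(-17, 56.0, 73) world [606.   78.4  73. ] delta in desired tool axes [ -1.5   0.4 -15.6]  in current [ -1.6   0.4 -15.5]
[[-45.5  41.7  48.7]
 [-25.3  52.7  65.2]
 [ -9.8  63.1  90. ]]
```

View pics/w4.png

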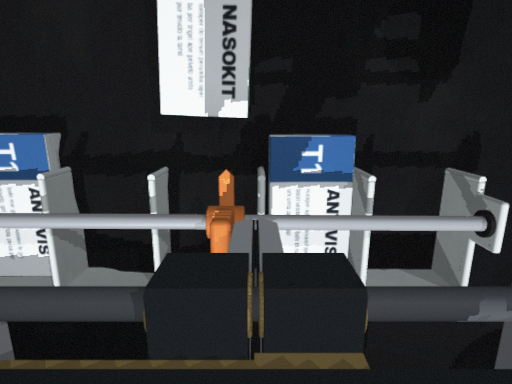

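```bash
python3 -m creep '[{"grip":0.0,"dx":0.0,"dy":0.0,"dz":-0.008,"rx":0.0,"ry":0.0,"rz":0.0},{"grip":0.0,"dx":0.0,"dy":0.0,"dz":-0.0075,"rx":0.0,"ry":0.0,"rz":0.0},{"grip":0.0,"dx":0.0,"dy":0.0,"dz":0.0,"rx":0.0,"ry":0.0,"rz":0.0},{"grip":0.0,"dx":0.0,"dy":0.0,"dz":0.006,"rx":0.0,"ry":0.0,"rz":0.0},{"grip":0.0,"dx":0.0,"dy":0.0,"dz":0.006,"rx":0.0,"ry":0.0,"rz":0.0},{"grip":0.0,"dx":0.0,"dy":-0.04,"dz":0.0,"rx":0.0,"ry":-0.006,"rz":-0.007},{"grip":0.0,"dx":0.0,"dy":-0.04,"dz":0.0,"rx":0.0,"ry":0.0,"rz":0.0},{"grip":0.0,"dx":0.0,"dy":0.0,"dz":0.0,"rx":0.0,"ry":0.0,"rz":0.0}]'
python3 - <<'E'
from station import r
from h import *
p=r.read_camera("wrist");cv2.imwrite("pics/w5.png",cv2.cvtColor(p["img"],cv2.COLOR_RGB2BGR));
o=r.observe();plan(o,[(-220,37.5,150),(-220,37.5,12)]);X=wcloud(p,o)
hsv=cv2.cvtColor(p["img"],cv2.COLOR_RGB2HSV)
m=(hsv[...,0]>4)&(hsv[...,0]<18)&(hsv[...,1]>150)&(X[...,2]>40)&(X[...,2]<100)
L=np.array([w2s(q) for q in X[m]]);print(np.percentile(L,[2,50,98],0).round(1))
h=L[L[:,2]>84];print(np.percentile(h,[2,50,98],0).round(1))
white=(hsv[...,1]<60)&(hsv[...,2]>90)
L=np.array([w2s(q) for q in X.reshape(-1,3)]);z=L[:,2];dv=white.ravel()&(z>38)&(z<45)&(L[:,0]>-46)&(L[:,0]<-28)
for k in(-75,0,75,150): 
    q=L[dv&(abs(L[:,1]-k)<10)];print(k,len(q),np.median(q,0).round(1) if len(q) else '',np.percentile(q[:,0],2).round(1) if len(q) else '')
E
```

```text
clock: 5.85
tool_pos: [612.2, 92.8, 160.7]
tool_rot: [0.707, 0.017, -0.008, -0.707]
ft_force: [0.7, 0.3, -0.0]
grip_width: 0.4
axes x,y,z [[0.999, 0.036, 0.007], [0.007, 0.0, -1.0], [-0.036, 0.999, -0.0]]
rotvec tool [0.0001 0.0147 0.0074] pos sorter [-12.4  70.1 157.6] force [ 0.4 -0.3 -0.1] grip 0.5 t 5.9
(-220, 37.5, 150) world [403.4  55.6 150. ] delta in desired tool axes [-207.6    7.6  -32.6]  in current [-208.1    6.1  -29.6]
(-220, 37.5, 12) world [403.4  55.6  12. ] delta in desired tool axes [  0. 138.   0.]  in current [ -1. 138.   0.]
[[-47.9  27.3  45.4]
 [-24.4  39.6  67.8]
 [ -7.9  49.6  86.8]]
[[-29.   32.8  84.2]
 [-18.5  38.5  85.8]
 [ -7.3  43.4  87.3]]
-75 79 [-36.8 -74.2  38.7] -45.2
0 79 [-37.2   0.7  38.9] -45.6
75 73 [-37.3  75.5  38.8] -45.7
150 65 [-37.5 150.   38.8] -46.0
```

View pics/w5.png

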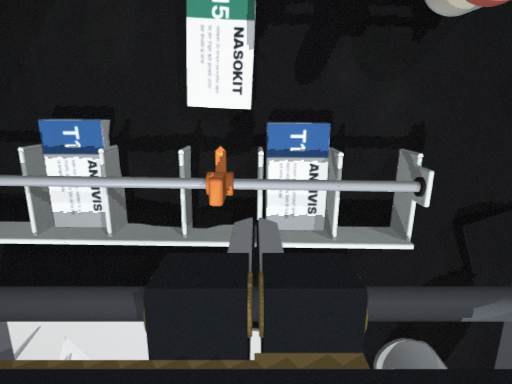

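The marker at (220,185) is midway between the dividers at cols 185 and 261 (y≈38). Now I go behind the carton.

```bash
python3 -m creep '[{"grip":0.03,"dx":-0.035,"dy":0.0,"dz":-0.0055,"rx":0.0,"ry":0.0145,"rz":0.007},{"grip":0.03,"dx":-0.035,"dy":0.0,"dz":-0.0055,"rx":0.0,"ry":0.0,"rz":0.0},{"grip":0.03,"dx":-0.035,"dy":0.0,"dz":-0.0055,"rx":0.0,"ry":0.0,"rz":0.0},{"grip":0.03,"dx":-0.035,"dy":0.0,"dz":-0.0055,"rx":0.0,"ry":0.0,"rz":0.0},{"grip":0.03,"dx":-0.035,"dy":0.0,"dz":-0.0055,"rx":0.0,"ry":0.0,"rz":0.0},{"grip":0.03,"dx":-0.035,"dy":0.0,"dz":-0.0055,"rx":0.0,"ry":0.0,"rz":0.0},{"grip":0.03,"dx":0.0,"dy":0.0,"dz":0.0,"rx":0.0,"ry":0.0,"rz":0.0}]'
python3 - <<'E'
from station import r
from h import *
p=r.read_camera("top");X=cloud(p);cv2.imwrite("pics/t2.png",cv2.resize(cv2.cvtColor(p["img"],cv2.COLOR_RGB2BGR)[120:300,150:400],None,fx=3,fy=3))
o=r.observe();plan(o,[(-220,37,12)])
E
```

```text
clock: 6.6
tool_pos: [392.4, 54.3, 152.2]
tool_rot: [-0.707, -0.002, 0.013, 0.707]
ft_force: [-0.2, -0.2, -0.9]
grip_width: 29.7
axes x,y,z [[1.0, 0.021, -0.011], [-0.011, 0.0, -1.0], [-0.021, 1.0, 0.0]]
rotvec tool [-0.0003 -0.0008 -0.0109] pos sorter [-228.    36.4  153.3] force [ 0.4 -0.9  0.9] grip 30.1 t 6.65
(-220, 37, 12) world [403.5  55.1  12. ] delta in desired tool axes [  8.  141.3   0.6]  in current [  9.5 141.2   0.6]
```

View pics/t2.png

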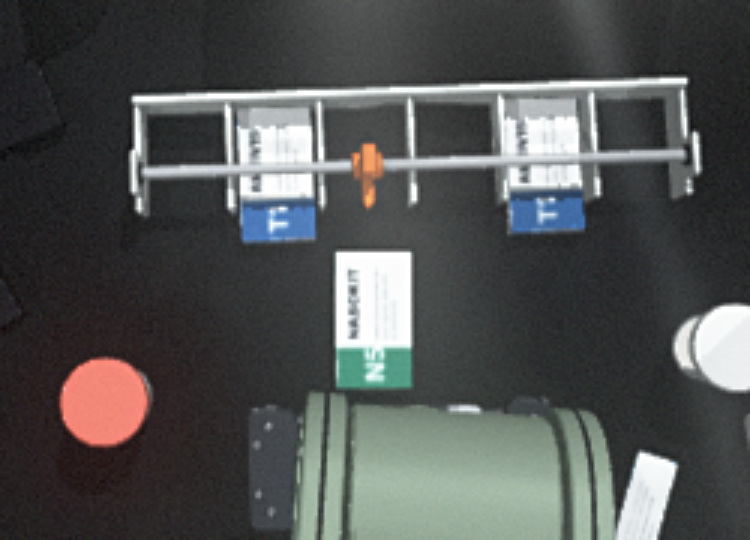

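```bash
python3 -m creep '[{"grip":0.03,"dx":0.005,"dy":0.03,"dz":0.0,"rx":0.0,"ry":0.0,"rz":-0.011},{"grip":0.03,"dx":0.003,"dy":0.03,"dz":0.0,"rx":0.0,"ry":0.0,"rz":0.0},{"grip":0.03,"dx":0.0,"dy":0.03,"dz":0.0,"rx":0.0,"ry":0.0,"rz":0.0},{"grip":0.03,"dx":0.0,"dy":0.03,"dz":0.0,"rx":0.0,"ry":0.0,"rz":0.0},{"grip":0.03,"dx":0.0,"dy":0.018,"dz":0.0,"rx":0.0,"ry":0.0,"rz":0.0},{"grip":0.03,"dx":0.0,"dy":0.0,"dz":0.0,"rx":0.0,"ry":0.0,"rz":0.0}]'
cat > kit.py <<'E'
from station import r
from h import *
import sys
p=r.read_camera("wrist");o=r.observe();X=wcloud(p,o);cv2.imwrite(sys.argv[1],cv2.cvtColor(p["img"],cv2.COLOR_RGB2BGR))
plan(o,[(-80,37.5,11)])
p=r.read_camera("top")
cv2.imwrite(sys.argv[1].replace(".png","t.png"),cv2.resize(cv2.cvtColor(p["img"],cv2.COLOR_RGB2BGR)[130:270,180:400],None,fx=3,fy=3))
E
python3 kit.py pics/k1.png
```

```text
clock: 7.25
tool_pos: [404.2, 54.5, 13.9]
tool_rot: [-0.707, -0.006, 0.009, 0.707]
ft_force: [0.2, 0.3, 0.1]
grip_width: 29.9
axes x,y,z [[1.0, 0.021, -0.001], [-0.001, 0.0, -1.0], [-0.021, 1.0, 0.0]]
rotvec tool [-0.0004 -0.0005 -0.0005] pos sorter [-217.8   36.3   15.4] force [ 0.5 -1.  -0.1] grip 30.1 t 7.3
(-80, 37.5, 11) world [543.4  58.6  11. ] delta in desired tool axes [137.8   4.4   1.2]  in current [137.8   4.4   1.3]
```

View pics/k1.png

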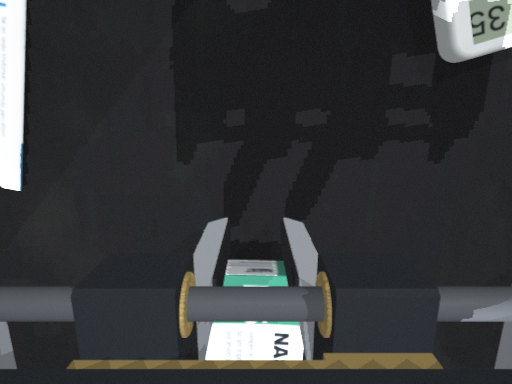

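View pics/k1t.png

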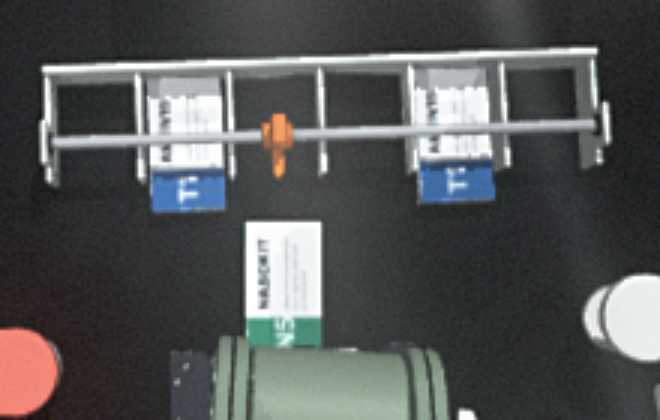

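```bash
python3 -m creep '[{"grip":0.03,"dx":0.005,"dy":0.002,"dz":0.0,"rx":0.0,"ry":0.0,"rz":0.0},{"grip":0.03,"dx":0.008,"dy":0.002,"dz":0.0005,"rx":0.0,"ry":0.0,"rz":0.0},{"grip":0.03,"dx":0.008,"dy":0.0,"dz":0.0,"rx":0.0,"ry":0.0,"rz":0.0},{"grip":0.03,"dx":0.008,"dy":0.0,"dz":0.0,"rx":0.0,"ry":0.0,"rz":0.0},{"grip":0.03,"dx":0.008,"dy":0.0,"dz":0.0,"rx":0.0,"ry":0.0,"rz":0.0},{"grip":0.03,"dx":0.008,"dy":0.0,"dz":0.0,"rx":0.0,"ry":0.0,"rz":0.0},{"grip":0.03,"dx":0.008,"dy":0.0,"dz":0.0,"rx":0.0,"ry":0.0,"rz":0.0},{"grip":0.03,"dx":0.0,"dy":0.0,"dz":0.0,"rx":0.0,"ry":0.0,"rz":0.0}]'
python3 kit.py pics/k2.png
```

```text
clock: 8.15
tool_pos: [461.1, 55.6, 13.3]
tool_rot: [0.707, 0.009, -0.006, -0.707]
ft_force: [-0.1, 0.4, 0.7]
grip_width: 30.5
axes x,y,z [[1.0, 0.021, 0.004], [0.004, -0.0, -1.0], [-0.021, 1.0, -0.0]]
rotvec tool [ 0.0001 -0.0008  0.0039] pos sorter [-163.3   36.3   13.1] force [ 0.8  0.8 -0.2] grip 29.7 t 8.2
(-80, 37.5, 11) world [543.4  58.6  11. ] delta in desired tool axes [83.3  2.1  1.2]  in current [83.3  2.4  1.2]
```

View pics/k2t.png

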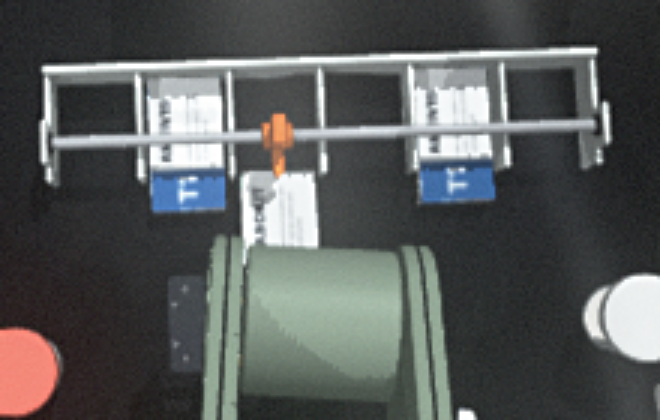

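View pics/k2.png

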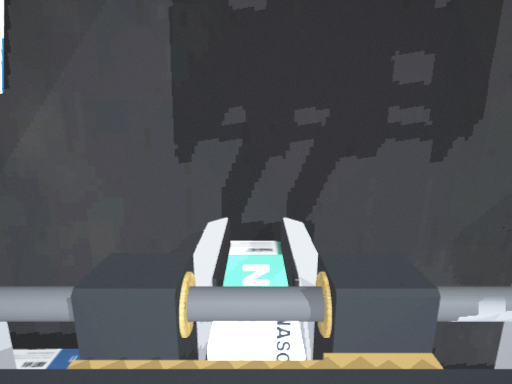

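```bash
cat > kfit.py <<'E'
from station import r
from h import *
for n,Ob in(("top",(626.26,23.96)),("scene",(622.1,21.63))):
    p=r.read_camera(n);X=cloud(p);L=X.copy();d=X[...,:2]-np.array(Ob);L[...,0]=C*d[...,0]+S*d[...,1];L[...,1]=-S*d[...,0]+C*d[...,1]
    im=p["img"].astype(int);w=(im.max(-1)>70)&(L[...,2]>15)&(L[...,2]<27)&(L[...,1]>3)&(L[...,1]<72)&(L[...,0]>-200)&(L[...,0]<38)
    Q=L[w]
    cv2.imwrite(f"pics/{n}_last.png",cv2.cvtColor(p["img"],cv2.COLOR_RGB2BGR))
    print(n,len(Q),"x range",np.percentile(Q[:,0],[1,99]).round(1))
    for a in range(-180,40,10):
        q=Q[(Q[:,0]>=a)&(Q[:,0]<a+10)]
        if len(q)>15: print(a,np.percentile(q[:,1],[2,98]).round(1),len(q),end=" | ")
    print()
E
python3 kfit.py
```

```text
top 638 x range [-106.3   12.7]
-110 [ 6.6 66.6] 49 | -100 [ 6.6 66.1] 102 | -90 [ 6.  65.7] 98 | -80 [ 5.7 65.5] 96 | -70 [ 7.6 67.7] 99 | -60 [ 7.4 67.3] 100 | -50 [ 6.9 67. ] 75 | 
scene 142 x range [-175.   -39.7]
-160 [ 6.3 56.8] 17 | -150 [ 7.7 58.1] 24 | -60 [39.6 63.6] 23 | -50 [ 8.3 68.2] 48 |
```

The carton is aligned and centred (about 6 to 67 in a gap of 2.5 to 72.5), with its front at the noses. Continuing.

```bash
python3 -m creep '[{"grip":0.03,"dx":0.005,"dy":0.001,"dz":0.0005,"rx":0.0,"ry":0.0,"rz":0.0},{"grip":0.03,"dx":0.008,"dy":0.001,"dz":0.0005,"rx":0.0,"ry":0.0,"rz":0.0},{"grip":0.03,"dx":0.008,"dy":0.0,"dz":0.0,"rx":0.0,"ry":0.0,"rz":0.0},{"grip":0.03,"dx":0.008,"dy":0.0,"dz":0.0,"rx":0.0,"ry":0.0,"rz":0.0},{"grip":0.03,"dx":0.008,"dy":0.0,"dz":0.0,"rx":0.0,"ry":0.0,"rz":0.0},{"grip":0.03,"dx":0.008,"dy":0.0,"dz":0.0,"rx":0.0,"ry":0.0,"rz":0.0},{"grip":0.03,"dx":0.005,"dy":0.0,"dz":0.0,"rx":0.0,"ry":0.0,"rz":0.0},{"grip":0.03,"dx":0.0,"dy":0.0,"dz":0.0,"rx":0.0,"ry":0.0,"rz":0.0}]'
python3 kit.py pics/k3.png; python3 kfit.py
```

```text
clock: 9.15
tool_pos: [510.4, 57.6, 11.3]
tool_rot: [0.707, 0.009, -0.006, -0.707]
ft_force: [-0.3, 0.1, -0.8]
grip_width: 30.1
axes x,y,z [[1.0, 0.021, 0.003], [0.003, 0.0, -1.0], [-0.021, 1.0, -0.0]]
rotvec tool [ 0.0001 -0.0009  0.0033] pos sorter [-113.7   37.3   11.2] force [-0.1 -0.3 -0.7] grip 30.1 t 9.2
(-80, 37.5, 11) world [543.4  58.6  11. ] delta in desired tool axes [33.7  0.2  0.2]  in current [33.7  0.3  0.2]
top 174 x range [-26.4  30.8]
-30 [ 5.6 66.2] 42 | -20 [ 9.1 65.3] 16 | -10 [ 4.6 67.9] 38 | 0 [ 7.3 67.7] 65 | 
scene 103 x range [-126.   -65.1]
-130 [11.8 66.4] 23 | -110 [ 7.9 55.3] 19 | -100 [ 7.1 63.3] 34 | -90 [11.5 26.7] 19 |
```

View pics/k3t.png

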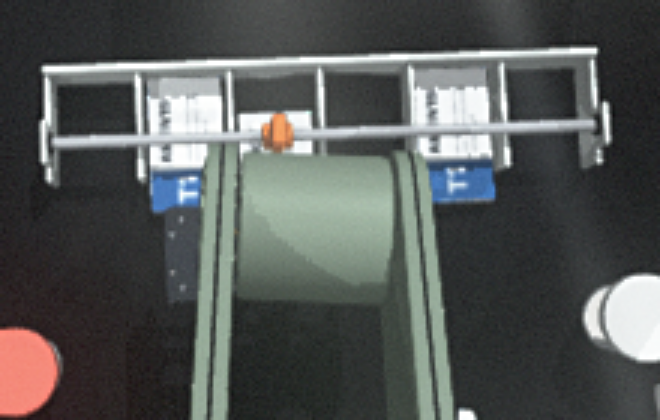

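View pics/scene_last.png

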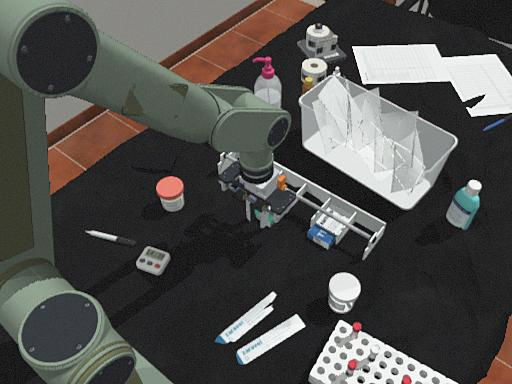

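```bash
python3 -m creep '[{"grip":0.03,"dx":0.006,"dy":0.0,"dz":0.0,"rx":0.0,"ry":0.0,"rz":0.0},{"grip":0.03,"dx":0.007,"dy":0.0,"dz":0.0,"rx":0.0,"ry":0.0,"rz":0.0},{"grip":0.03,"dx":0.007,"dy":0.0,"dz":0.0,"rx":0.0,"ry":0.0,"rz":0.0},{"grip":0.03,"dx":0.005,"dy":0.0,"dz":0.0,"rx":0.0,"ry":0.0,"rz":0.0},{"grip":0.03,"dx":0.003,"dy":0.0,"dz":0.0,"rx":0.0,"ry":0.0,"rz":0.0},{"grip":0.03,"dx":0.0,"dy":0.0,"dz":0.0,"rx":0.0,"ry":0.0,"rz":0.0}]'
python3 kit.py pics/k4.png
python3 -m creep '[{"grip":0.03,"dx":0.0015,"dy":0.0,"dz":0.0,"rx":0.0,"ry":0.0,"rz":0.0},{"grip":0.03,"dx":0.0,"dy":0.0,"dz":0.0,"rx":0.0,"ry":0.0,"rz":0.0}]'
```

```text
clock: 9.95
tool_pos: [537.9, 58.3, 11.3]
tool_rot: [0.707, 0.009, -0.006, -0.707]
ft_force: [-0.4, -0.7, -0.7]
grip_width: 30.2
axes x,y,z [[1.0, 0.021, 0.003], [0.003, 0.0, -1.0], [-0.021, 1.0, -0.0]]
rotvec tool [ 0.     -0.0008  0.0033] pos sorter [-85.8  37.3  11.2] force [-0.8 -0.1 -0.4] grip 30.0 t 10.0
(-80, 37.5, 11) world [543.4  58.6  11. ] delta in desired tool axes [5.8 0.2 0.2]  in current [5.8 0.2 0.2]
clock: 10.25
tool_pos: [538.7, 58.3, 11.2]
tool_rot: [0.707, 0.008, -0.006, -0.707]
ft_force: [-0.5, -0.2, -0.1]
grip_width: 30.5
```

```bash
python3 -m creep '[{"grip":0.03,"dx":0.0015,"dy":0.0,"dz":0.0,"rx":0.0,"ry":0.0,"rz":0.0},{"grip":0.03,"dx":0.0,"dy":0.0,"dz":0.0,"rx":0.0,"ry":0.0,"rz":0.0}]'
```

```text
clock: 10.45
tool_pos: [540.3, 58.3, 11.3]
tool_rot: [0.707, 0.008, -0.006, -0.707]
ft_force: [-0.2, -0.1, -1.9]
grip_width: 29.8
```

Force is still near zero, so it is not home yet. Continuing in small steps.

```bash
for i in 1; do python3 -m creep '[{"grip":0.03,"dx":0.0015,"dy":0.0,"dz":0.0,"rx":0.0,"ry":0.0,"rz":0.0},{"grip":0.03,"dx":0.0,"dy":0.0,"dz":0.0,"rx":0.0,"ry":0.0,"rz":0.0}]'; done
```

```text
clock: 10.65
tool_pos: [542.0, 58.4, 11.3]
tool_rot: [0.707, 0.008, -0.006, -0.707]
ft_force: [-0.2, 0.1, 0.2]
grip_width: 30.0
```

```bash
python3 -m creep '[{"grip":0.03,"dx":0.0015,"dy":0.0,"dz":0.0,"rx":0.0,"ry":0.0,"rz":0.0},{"grip":0.03,"dx":0.0,"dy":0.0,"dz":0.0,"rx":0.0,"ry":0.0,"rz":0.0}]'
```

```text
clock: 10.85
tool_pos: [543.5, 58.4, 11.3]
tool_rot: [0.707, 0.009, -0.006, -0.707]
ft_force: [-0.3, -0.2, 0.4]
grip_width: 30.0
```

```bash
python3 -m creep '[{"grip":0.03,"dx":0.001,"dy":0.0,"dz":0.0,"rx":0.0,"ry":0.0,"rz":0.0},{"grip":0.03,"dx":0.0,"dy":0.0,"dz":0.0,"rx":0.0,"ry":0.0,"rz":0.0}]'
```

```text
clock: 11.05
tool_pos: [544.4, 58.4, 11.3]
tool_rot: [0.707, 0.008, -0.006, -0.707]
ft_force: [-0.4, -0.3, 0.4]
grip_width: 29.9
```

```bash
python3 -m creep '[{"grip":0.03,"dx":0.001,"dy":0.0,"dz":0.0,"rx":0.0,"ry":0.0,"rz":0.0},{"grip":0.03,"dx":0.0,"dy":0.0,"dz":0.0,"rx":0.0,"ry":0.0,"rz":0.0}]'; python3 kit.py pics/k5.png; python3 kfit.py
```

```text
clock: 11.25
tool_pos: [544.8, 58.5, 11.2]
tool_rot: [-0.707, -0.008, 0.007, 0.707]
ft_force: [-0.8, -0.5, 2.3]
grip_width: 29.6
axes x,y,z [[1.0, 0.021, 0.002], [0.002, -0.0, -1.0], [-0.021, 1.0, -0.0]]
rotvec tool [ 0.     -0.0007  0.0019] pos sorter [-78.6  37.4  11.2] force [-1.5 -0.2  1.5] grip 30.2 t 11.3
(-80, 37.5, 11) world [543.4  58.6  11. ] delta in desired tool axes [-1.4  0.2  0.1]  in current [-1.4  0.2  0.1]
top 75 x range [28.4 37.8]
30 [ 6.1 66.7] 68 | 
scene 130 x range [-89.9 -25.7]
-90 [11.2 64.5] 25 | -70 [ 6.7 56.7] 32 | -60 [ 6.5 63. ] 37 | -50 [12.  29.6] 19 |
```

View pics/k5t.png

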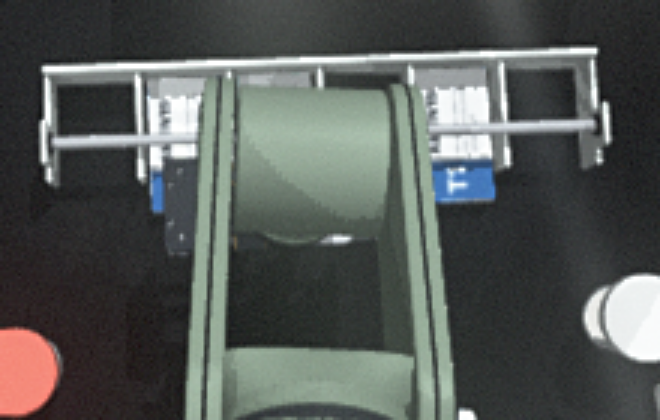

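View pics/k5.png

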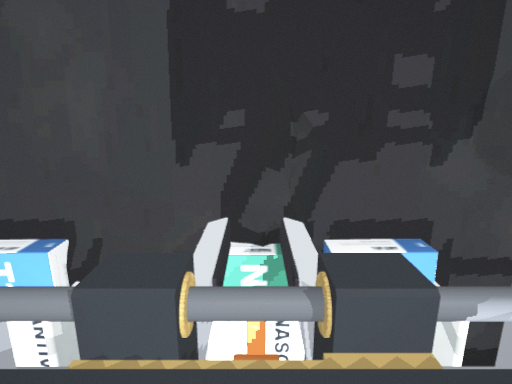

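```bash
python3 -m creep '[{"grip":0.03,"dx":0.001,"dy":0.0,"dz":0.0,"rx":0.0,"ry":0.0,"rz":0.0},{"grip":0.03,"dx":0.0,"dy":0.0,"dz":0.0,"rx":0.0,"ry":0.0,"rz":0.0}]'
```

```text
clock: 11.65
tool_pos: [544.8, 58.5, 11.1]
tool_rot: [0.707, 0.007, -0.007, -0.707]
ft_force: [-4.6, -0.7, 4.2]
grip_width: 29.9
```

```bash
python3 -m creep '[{"grip":0.03,"dx":0.001,"dy":0.0,"dz":0.0,"rx":0.0,"ry":0.0,"rz":0.0},{"grip":0.03,"dx":0.0,"dy":0.0,"dz":0.0,"rx":0.0,"ry":0.0,"rz":0.0}]'
```

```text
clock: 11.85
tool_pos: [544.8, 58.5, 10.9]
tool_rot: [0.707, 0.007, -0.008, -0.707]
ft_force: [-6.6, -0.4, 5.2]
grip_width: 30.2
```

The tool has stalled at x=544.8 while the force grows, so the carton is against the stop. Backing off.

```bash
python3 -m creep '[{"grip":0.03,"dx":-0.005,"dy":0.0,"dz":0.0,"rx":0.0,"ry":0.0,"rz":0.0},{"grip":0.03,"dx":-0.02,"dy":0.0,"dz":0.0,"rx":0.0,"ry":0.0,"rz":0.0},{"grip":0.03,"dx":-0.035,"dy":0.0,"dz":0.0,"rx":0.0,"ry":0.0,"rz":0.0},{"grip":0.03,"dx":-0.035,"dy":-0.02,"dz":0.0,"rx":0.0,"ry":0.0,"rz":0.0},{"grip":0.03,"dx":-0.035,"dy":-0.035,"dz":0.0,"rx":0.0,"ry":0.0,"rz":0.0},{"grip":0.03,"dx":-0.02,"dy":-0.04,"dz":0.0,"rx":0.0,"ry":0.0,"rz":0.0},{"grip":0.03,"dx":0.0,"dy":-0.04,"dz":0.0,"rx":0.0,"ry":0.0,"rz":0.0},{"grip":0.03,"dx":0.0,"dy":0.0,"dz":0.0,"rx":0.0,"ry":0.0,"rz":0.0}]'
python3 kit.py pics/k6.png; python3 kfit.py
```

```text
clock: 12.65
tool_pos: [402.2, 55.1, 151.9]
tool_rot: [0.707, 0.014, -0.001, -0.707]
ft_force: [0.8, 1.1, 0.4]
grip_width: 30.1
axes x,y,z [[1.0, 0.021, 0.014], [0.014, -0.001, -1.0], [-0.021, 1.0, -0.001]]
rotvec tool [ 0.0009 -0.0008  0.0136] pos sorter [-223.1   37.2  149.3] force [ 0.2 -0.2 -0.4] grip 30.4 t 12.7
(-80, 37.5, 11) world [543.4  58.6  11. ] delta in desired tool axes [143.1 138.3   0.3]  in current [141.2 140.2   0.5]
top 859 x range [-70.3  36.8]
-70 [ 7.9 65.5] 96 | -60 [ 7.2 67.3] 98 | -50 [ 6.9 66.9] 89 | -40 [ 6.4 66.6] 85 | -30 [ 5.7 66.3] 68 | -20 [ 6.5 65.2] 18 | -10 [ 7.5 65.5] 34 | 0 [ 7.2 67.7] 83 | 10 [ 6.8 67.3] 101 | 20 [ 6.3 66.9] 98 | 30 [ 6.1 66.6] 76 | 
scene 576 x range [-70.7  36. ]
-70 [ 7.2 66.5] 81 | -60 [ 7.8 65.5] 77 | -50 [ 9.2 67.9] 69 | -40 [ 7.9 67.8] 74 | -30 [12.6 67.9] 55 | -20 [14.  67.8] 55 | -10 [13.9 67.7] 38 | 10 [13.6 42.1] 20 | 20 [13.1 54.6] 46 | 30 [12.4 59.9] 39 |
```

View pics/k6t.png

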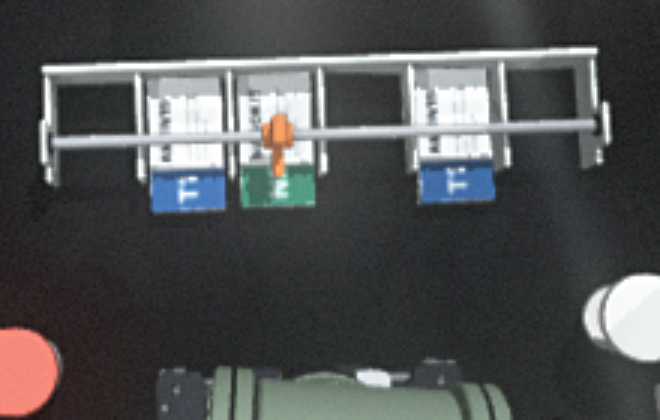

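View pics/k6.png

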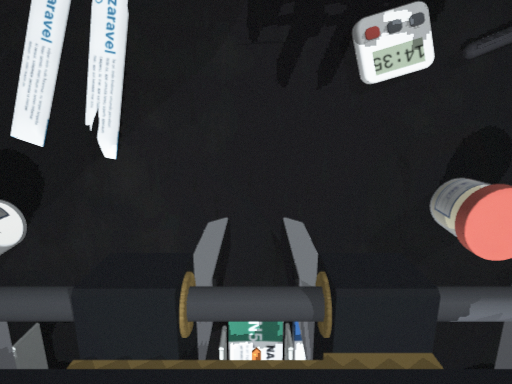

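The carton's near edge is at -70.5 (expected -71 when home), flat and centred. The marker is at (278,132) over the third gap, and the blue kits and cups are at the same pixels as before.

Run:
```python
from station import r
print(r.job_done(), r.observe()["clock"])
```

```text
the job is handed in; nothing more can be done
the job is handed in; nothing more can be done
```

The marker and the green carton are both in the third gap, and I handed the job in at about 13 s on the robot's clock.

- **Marker:** I pushed the orange marker along the rail with the shut fingertips. The last measurement put it at sorter y ≈ 38 mm; the middle of the third gap is 37.5.
- **Carton:** I pushed the green-and-white carton flat along the table with two fingertips until the tool stalled and the force rose to about 7 N.
- **Last checks:**
  - The carton's near edge was at sorter x ≈ -70.5 mm; fully home is -71.
  - The carton lay within y ≈ 6 to 67 mm, and the gap runs from 2.5 to 72.5.
  - By eye in the top picture, the marker, the blue kits and the cups had not moved.
  - The arm was clear of everything.
- **Disagreements:** The top and scene cameras differed by about 4 mm in absolute position. I used the mean, which the wrist camera confirmed to about 1 mm sideways. The first move call was refused because rows must contain all seven numbers; nothing moved.

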